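Count along the dock rail and park the filter block in the third gap

TASK

Starting from the brass-knob end, count the gaps of the filter dock by running a fingertip along its back rail so that it presses down the first, second and third sprung studs in that order, and stop there: press no stud beyond the third. Then, pushing with the fingers only, slide the blue filter block along the apron and into that third gap (filled gaps count too) until it is fully home against the back stop. Never lift the block, and leave the grey blocks and everything else where they are.

Things in the scene. Friction and masses are not known exactly. Their poses are not given: they have to be found in the camera images.
- rack: Filter dock, fixed: black plate 219 x 324 mm, its top 10 mm above the bench. Origin on the bench below the tip of the middle divider; x points into the gaps (away from the robot, within 18 degrees), y along the row, z up. All rack coordinates here are in this frame, in mm. Plate x -115 to 104, y -162 to 162; the bare apron is x -115 to 0.
- gap_row (a point): Top of the middle divider's front tip, rack (0, 0, 34). Seven aluminium dividers, 8 thick, 24 tall, round-tipped, run from x 0 to the back stop, centred at y 132, 88, 44, 0, -44, -88, -132 and leave six gaps 36 wide, open at the front, centred at y 110, 66, 22, -22, -66, -110.
- back_rail (a point): Middle of the back rail's top, rack (79, 0, 46). The black rail closes all gaps: x 56 (its front face, the back stop) to 102, y -150 to 150, top z 46 mm. Six sprung steel studs stand on it at x 79, one behind each gap at the gap's y.
- brass_knob: Brass knob, 21 mm wide, fixed on the plate at one end of the row of gaps, its top 40 mm above the bench; it marks the end from which gaps are counted. Origin on its axis at the plate's top. In the rack's frame it is at x 25 mm and y either +149 or -149 mm, on a flat brass strip 84 x 21 x 4 mm.
- black_knob: Black plastic knob of the same shape on a black strip, fixed at the other end of the row; origin likewise.
- blue_block: Blue filter block, loose, 60 x 28 x 26 mm (x, y, z), 0.08 to 0.17 kg, with a round green window on top. Origin at the centre of its underside, x along its length. It starts on the apron, roughly parallel to the gaps (within 7 degrees) but to one side of the two middle gaps. Slid fully in against the back stop, its origin is 26 mm along the rack's x and its near end stands 4 mm out of the gap.
- grey_block_a: Grey filter block, same size, loose, standing on the other half of the apron; to be left alone. Origin at the centre of its underside.
- grey_block_b: Grey filter block, same size, loose, stored home in the gap at rack y = 66 mm; to be left alone.
- grey_block_c: Grey filter block, same size, loose, stored home in the gap at rack y = -110 mm; to be left alone.
- oil_bottle: Small closed amber bottle, 34 mm wide, 75 mm tall, loose, beside the dock; leave alone. Origin under its centre.
- objective: Steel microscope objective standing on its end, 30 mm wide, 46 mm tall, loose, beside the dock; leave alone. Origin under its centre.
- dish: Clear round dish, 90 mm wide, 16 mm tall, loose, beside the dock; leave alone. Origin under its centre.
- tissue_jar: Closed glass jar with a white lid, 60 mm wide, 85 mm tall, loose, beside the dock; leave alone. Origin under its centre.
- stud_1 (a joint): Travel (m) of the sprung stud at rack x 79, y 110: 0 up, 0.006 fully down, counted as pressed past 0.003. Smooth steel dome, radius 22 mm, 34 mm wide at the rail, 8 mm proud of it when up (top z 54). Spring: 1.2 N to start, 3 N fully down; it returns. A shut fingertip run along the rail with its end at z 49 rides over it and presses it.
- stud_2 (a joint): Travel (m) of the sprung stud at rack x 79, y 66: 0 up, 0.006 fully down, counted as pressed past 0.003. Smooth steel dome, radius 22 mm, 34 mm wide at the rail, 8 mm proud of it when up (top z 54). Spring: 1.2 N to start, 3 N fully down; it returns. A shut fingertip run along the rail with its end at z 49 rides over it and presses it.
- stud_3 (a joint): Travel (m) of the sprung stud at rack x 79, y 22: 0 up, 0.006 fully down, counted as pressed past 0.003. Smooth steel dome, radius 22 mm, 34 mm wide at the rail, 8 mm proud of it when up (top z 54). Spring: 1.2 N to start, 3 N fully down; it returns. A shut fingertip run along the rail with its end at z 49 rides over it and presses it.
- stud_4 (a joint): Travel (m) of the sprung stud at rack x 79, y -22: 0 up, 0.006 fully down, counted as pressed past 0.003. Smooth steel dome, radius 22 mm, 34 mm wide at the rail, 8 mm proud of it when up (top z 54). Spring: 1.2 N to start, 3 N fully down; it returns. A shut fingertip run along the rail with its end at z 49 rides over it and presses it.
- stud_5 (a joint): Travel (m) of the sprung stud at rack x 79, y -66: 0 up, 0.006 fully down, counted as pressed past 0.003. Smooth steel dome, radius 22 mm, 34 mm wide at the rail, 8 mm proud of it when up (top z 54). Spring: 1.2 N to start, 3 N fully down; it returns. A shut fingertip run along the rail with its end at z 49 rides over it and presses it.
- stud_6 (a joint): Travel (m) of the sprung stud at rack x 79, y -110: 0 up, 0.006 fully down, counted as pressed past 0.003. Smooth steel dome, radius 22 mm, 34 mm wide at the rail, 8 mm proud of it when up (top z 54). Spring: 1.2 N to start, 3 N fully down; it returns. A shut fingertip run along the rail with its end at z 49 rides over it and presses it.
Things that resemble listed ones, but are neither listed nor needed, are in the scene too. What is shaped like the blue_block but red is not meant.

How it is judged:
On the way, in this order (a step that is already met when the one before it is completed fails the run):
1. the first stud from the brass end is pressed (((y of brass_knob in the frame of rack above 0 m and value of joint stud_1 above 0.003 m) or (y of brass_knob in the frame of rack below 0 m and value of joint stud_6 above 0.003 m))), for 0.05 s.
2. then the second stud is pressed (((y of brass_knob in the frame of rack above 0 m and value of joint stud_2 above 0.003 m) or (y of brass_knob in the frame of rack below 0 m and value of joint stud_5 above 0.003 m))), for 0.05 s.
3. then the third stud is pressed (((y of brass_knob in the frame of rack above 0 m and value of joint stud_3 above 0.003 m) or (y of brass_knob in the frame of rack below 0 m and value of joint stud_4 above 0.003 m))), for 0.05 s.
4. then the blue block is pushed home in the third gap (((y of brass_knob in the frame of rack above 0 m and y of blue_block in the frame of rack between 0.015 and 0.029 m) or (y of brass_knob in the frame of rack below 0 m and y of blue_block in the frame of rack between -0.029 and -0.015 m)) and x of blue_block in the frame of rack above 0.0215 m and z of blue_block in the frame of rack below 0.0125 m and angle between the x axis of blue_block and the x axis of rack, either way round below 0.15 rad and angle between blue_block's own z axis and vertical below 0.06 rad), for 0.2 s.
At the end, for the whole second after the job is handed in: The blue block rests on the plate in the third gap from the brass-knob end, within 4.5 mm of the back stop, within 7 mm of the gap's middle line and 0.15 rad of its direction, flat and still (all of step 4 and linear speed of blue_block below 0.01 m/s); the robot touches nothing.
It fails at once if a stud beyond the third is pressed past 3 mm ((y of brass_knob in the frame of rack above 0 m and value of joint any of stud_4, stud_5, stud_6 above 0.003 m) or (y of brass_knob in the frame of rack below 0 m and value of joint any of stud_1, stud_2, stud_3 above 0.003 m)).
It fails at once if the blue block is lifted more than 6 mm off the plate (z of blue_block in the frame of rack above 0.016 m).
It fails at once if the blue block is pushed with the arm or gripper body instead of the fingers (contact force between the arm and blue_block above 2 N).
It fails at once if the blue block is tipped over (angle between blue_block's own z axis and vertical above 0.5 rad).
It fails at once if a grey block or another thing on the bench is moved more than 12 mm (distance of any of grey_block_a, grey_block_b, grey_block_c, oil_bottle, objective, dish, tissue_jar from where it was at the start of the episode above 0.012 m).
It also fails if it takes over 48 s, if anything falls off the work surface, if the arm or the gripper's body presses on something with over 40 N, if the wrist force passes 120 N, or if a joint passes its speed limit or range.

ROBOT

A 6-joint arm with a two-finger parallel gripper is mounted at the origin on the work surface. World frame = base frame: x ahead of the robot, y to its left, z up, the work surface at z = 0. Lengths are in m, angles in rad, forces in N, time in s.
With the tool pointing down it reaches from about 0.35 to 0.775 m from the base axis. Payload 7.3 kg.
Tool frame: the origin (TCP) lies on the centre line of the jaws, within the pads' length; the fingertips stand 14 mm ahead of it and the grasp point (between the pads) lies 5 mm behind it; z points along the fingers, y is the direction in which the jaws open and shut (so a half turn about z gives the same grasp; the last joint's range is limited). The gripper opens to 92 mm and grips with 3 to 60 N. Pads are 19 mm wide; open, the fingers measure 130 mm over their backs; the gripper's body (75 mm by 190 mm) begins 47 mm behind the grasp point.
Start: joints at [1.014, 0.342, 1.524, -0, 1.275, -0.146], TCP at [0.21, 0.481, 0.241] pointing down, gripper open.
Joint ranges: [-2.53, 2.53], [-0.77, 2.02], [0.04, 2.7], [-1, 4.14], [0.28, 2.66], [-3.11, 3.11]. Speed limits (rad/s): [2.57, 2.57, 3.14, 3.14, 3.14, 3.14].

INTERFACE

Orientations are given as [roll, pitch, yaw] about the fixed x, y, z axes, in that order (R = Rz(yaw) Ry(pitch) Rx(roll)).
In Python, from cell import telemetry, cams, robot gives the robot as it stands.
- The arm moves only by the tool servo_tool, never from a script. Its argument "targets" is text: rows parted by semicolons, each of 4 numbers parted by spaces: the shift along the tool's x, y, z in mm, then the turn about the tool's z in rad. In form: x y z yaw; .... A call has 1 to 20 rows; each row shifts and turns the pose as measured when the row begins, along the tool's axes as they then stand; what a row does not reach is not made up. A row lasts 1/8 s, in which the tool goes at most 62.5 mm and 10.7 degrees, less where a joint would pass 70% of its speed; a pose out of reach is approached as far as the arm can. A call with a gripper value outside its range is refused whole. "hand" is the opening, from 0 (shut) to 1 (fully open), set as the call begins (left out, the last holds). The fingers move at their own pace and stop on an object; "squeeze" is the grip in N (left out, the last holds). Time passes only in rows, so rows that do not move let the fingers close. It gives the time, the measured TCP pose, the force and the opening at its end, in the units of the state.
- telemetry.observe(): the state, without advancing time (a new reading comes with each control period).
- cams.read_camera(name): name is "scene" or "top" or "wrist"; returns a dict with "color" (420x560x3 uint8, red, green, blue), "K" (3x3 intrinsics, pixels), "R" (3x3) and "t" (3): a world point X has camera coordinates R X + t. Camera axes: x right, y down, z forward; pixel columns grow to the right and rows downward; lengths in m; the calibration is good to about 2 mm. A picture is of the moment at which its call begins. There is no depth.
- robot.hand_in(): hands the job in, once; it reports no verdict.
Trained networks look in a picture, given as the dict that the camera call returned (one of the last four; its "shot" number tells which), for a name from the list of things; names that differ only in an ending like _2 or _b are one class to them, and where a whole thing is asked for, a point or a joint stands for the part that bears it (a point fixed in the world has none). Each returns a list of dicts, best first, with "score" (0 to 1); they miss things now and then, are a little off and sometimes report something else, mostly with a low value. They report only what shows in the picture. A call takes as long as a camera call. They do not tell look-alikes from the thing itself.
- cams.cut_out(picture, query): "region" (420x560 bool, what is visible of it) and "extent" ([centre column, centre row, width, height] in pixels, round what is visible of it).
The state is a dict: "time": time; "qpos": joint angles; "qvel": joint speeds; "joint_efforts": joint torques, N m; "tool_pos": TCP position; "tool_rot": TCP orientation; "contact_force": force on the tool from outside, world axes, zero at the start; "torque": the same for the moment, N m; "opening": finger opening in m.
Only numpy, scipy, OpenCV 4.12 (cv2) and the standard library are available. Lean on these libraries where they do the work, as an engineer would, in place of code of your own. Each camera call takes 0.05 s, during which the arm holds its last target.

## Working session

There is one attempt and no reset: what is moved stays moved. The work goes in short steps, Python scripts to look and compute and a tool call to move; the robot and the scene stay as the last step left them, time stands still between calls to the robot, and variables do not carry over. Pictures are saved under pics/ and viewed, and the job is handed in when it is done.

Besides the shell and the picture viewer there is one more tool, called in YAML: its name, and indented under it one key for each argument. servo_tool: Moves the arm, as the interface text tells. Its arguments: {"type":"object","properties":{"targets":{"type":"string"},"hand":{"type":"number"},"squeeze":{"type":"number"}},"required":["targets"]}

```bash
ls; mkdir -p pics
python3 - <<'E'
from cell import telemetry,cams,robot
import cv2
o=telemetry.observe();print({k:o[k] for k in('time','tool_pos','tool_rot','opening','contact_force')})
for n in('scene','top','wrist'):
    p=cams.read_camera(n);cv2.imwrite(f'pics/{n}0.png',p['color'][:,:,::-1]);print(n,p['K'].tolist(),p['R'].round(3).tolist(),p['t'].round(3).tolist())
E
```

```text
pics
{'time': 0.0, 'tool_pos': array([0.20943146, 0.48100753, 0.24005374]), 'tool_rot': array([-3.14007632e+00, -2.18436475e-04,  2.73080785e+00]), 'opening': 0.0918761078592937, 'contact_force': array([ 0.24641096,  0.36995222, -0.17609788])}
scene [[534.7631705272357, 0.0, 274.46366531699306], [0.0, 534.7631705272357, 210.43533352985034], [0.0, 0.0, 1.0]] [[0.238, 0.971, -0.005], [0.705, -0.177, -0.687], [-0.668, 0.16, -0.727]] [-0.135, -0.331, 1.865]
top [[449.08253970378297, 0.0, 279.1419352114582], [0.0, 449.08253970378297, 207.40825962359753], [0.0, 0.0, 1.0]] [[-0.023, -0.999, -0.022], [-0.989, 0.026, -0.149], [0.149, 0.018, -0.989]] [0.012, 0.551, 1.056]
wrist [[325.992200913286, 0.0, 283.8558423151639], [0.0, 325.992200913286, 209.62361010957062], [0.0, 0.0, 1.0]] [[0.398, 0.917, 0.0], [0.889, -0.386, 0.247], [0.226, -0.098, -0.969]] [-0.527, -0.031, 0.388]
```

View pics/scene0.png

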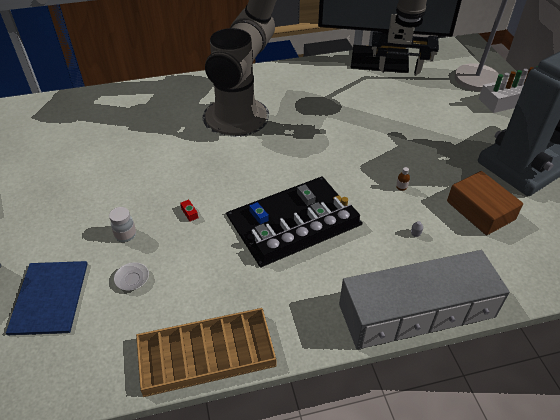

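View pics/top0.png

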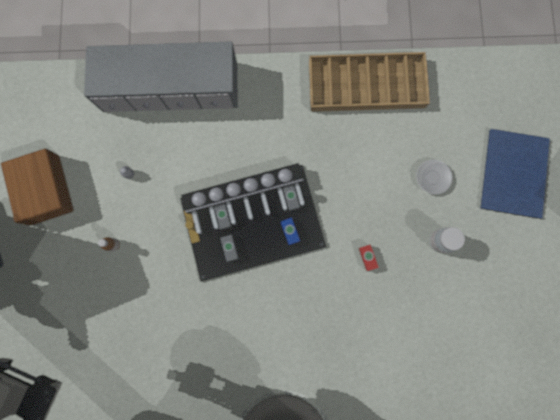

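View pics/wrist0.png

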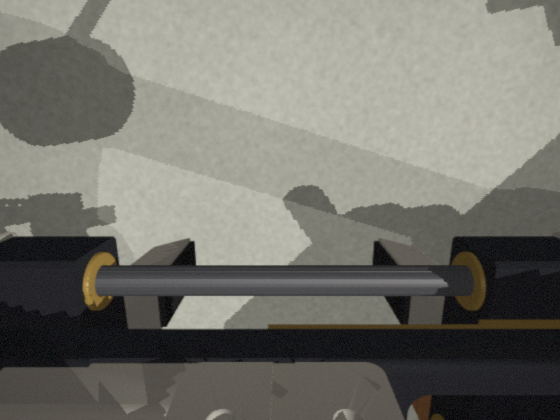

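The top view shows the dock at about (183–325, 165–280). The brass strip is at its left end (193,228), which is +y, so studs 1, 2 and 3 run left to right. Blue is at (290,231), grey_a at (228,248), and the red look-alike at (369,257). Next I'll fit the rack pose.

Run:
```python
from cell import telemetry,cams,robot
import cv2,numpy as np,pickle
P={}
for n in('top','scene'):
    p=cams.read_camera(n);P[n]=dict(p)
    for q in('rack','stud_1','blue_block','grey_block_a','brass_knob','black_knob'):
        for d in cams.cut_out(p,q):
            m=d['region'].astype(np.uint8);ys,xs=np.nonzero(m)
            print(n,q,round(d['score'],2),np.round(d['extent'],1),'cent',xs.mean().round(2),ys.mean().round(2),m.sum())
            P[n].setdefault('det',[]).append((q,d['score'],d['extent'],d['region']))
pickle.dump(P,open('p.pkl','wb'))
c=P['top']['color'][150:290,170:340,::-1];cv2.imwrite('pics/topc.png',cv2.resize(c,None,fx=4.5,fy=4.2,interpolation=cv2.INTER_CUBIC))
c=P['scene']['color'][165:275,215:375,::-1];cv2.imwrite('pics/scenec.png',cv2.resize(c,None,fx=5,fy=5,interpolation=cv2.INTER_CUBIC))
```

```text
top rack 0.91 [252.4 223.1 147.6 114.8] cent 251.26 221.66 9557
top stud_1 0.72 [233.8 190.9  12.9  14.6] cent 233.43 189.77 164
top stud_1 0.54 [217.2 196.3  16.   12.2] cent 215.89 194.31 132
top stud_1 0.53 [250.9 183.8  18.5  11.8] cent 250.49 184.59 153
top stud_1 0.52 [198.9 198.9  13.9  11.6] cent 198.92 198.76 138
top stud_1 0.5 [292.1 232.9  12.5  26.2] cent 290.16 230.82 267
top blue_block 0.78 [366.8 258.1  20.7  29.3] cent 368.47 257.43 353
top blue_block 0.66 [292.9 232.1  14.2  27.2] cent 290.35 230.79 255
top blue_block 0.46 [252.9 222.2 148.8 119.7] cent 251.02 221.86 9759
top grey_block_a 0.85 [293.2 198.9  16.8  23.1] cent 291.25 198.51 268
top grey_block_a 0.74 [230.4 249.1  13.1  30.3] cent 229.36 247.69 327
top grey_block_a 0.6 [223.2 216.3  16.3  24.8] cent 222.57 215.67 292
top grey_block_a 0.46 [292.8 233.6  17.6  25.9] cent 290.23 231.51 299
top brass_knob 0.54 [191.3 226.4  16.4  32.4] cent 191.66 227.37 254
top black_knob 0.5 [307.8 194.2  13.7  31.1] cent 306.58 195.65 248
top black_knob 0.19 [233.8 188.9  11.7  13.1] cent 233.39 189.28 145
scene rack 0.67 [295.6 221.2 137.   90.1] cent 295.36 220.84 5701
scene stud_1 0.62 [345.9 212.9   9.9   8.5] cent 343.19 214.14 88
scene stud_1 0.4 [316.8 225.9   8.9   7.2] cent 315.34 224.8 85
scene blue_block 0.65 [189.6 209.4  22.1  20.8] cent 188.93 210.49 255
scene grey_block_a 0.62 [262.4 230.9  13.7  15.9] cent 262.5 231.67 148
scene grey_block_a 0.57 [305.7 194.1  15.   21.9] cent 305.68 194.49 239
scene grey_block_a 0.47 [317.9 209.   15.6  14.6] cent 317.91 209.42 138
scene brass_knob 0.72 [404.2 176.9  14.2  23.6] cent 403.02 179.46 235
```

View pics/topc.png

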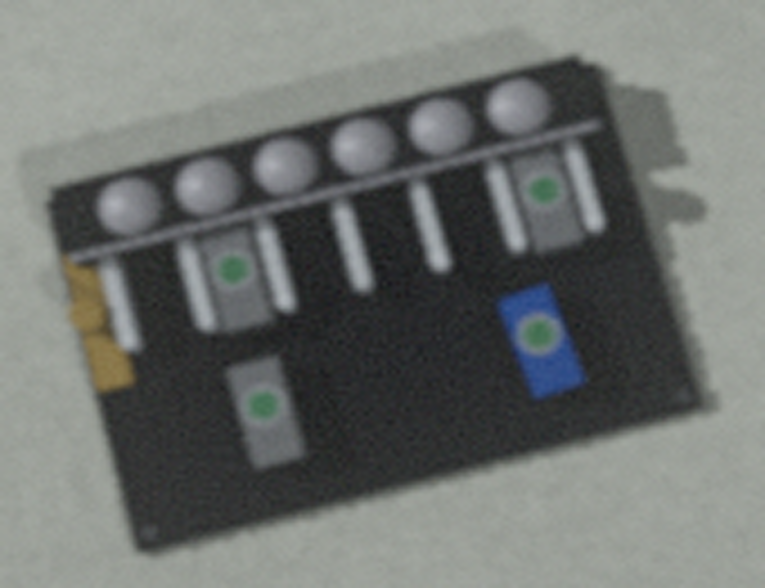

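View pics/scenec.png

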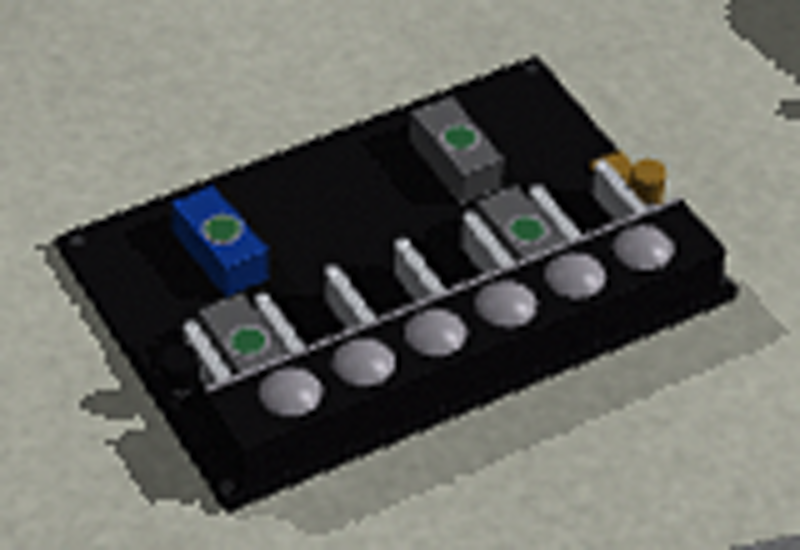

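```bash
cat > fit.py <<'E'
import numpy as np,pickle
from scipy.optimize import least_squares
P=pickle.load(open('p.pkl','rb'))
def T(px,py): return ((px+.5)/4.5-.5+170,(py+.5)/4.2-.5+150)
def S(px,py): return ((px+.5)/5-.5+215,(py+.5)/5-.5+165)
ys=[110,66,22,-22,-66,-110]
M={'top':[],'scene':[]}
for y,a,b in zip(ys,[(129,206),(208,186),(286,166),(363,147),(441,127),(519,106)],[(643,249),(575,276),(506,304),(436,332),(364,362),(291,392)]):
    M['top'].append(((79,y,50),T(*a)));M['scene'].append(((79,y,50),S(*b)))
M['top']+=[((-115,162,10),T(143,551)),((-115,-162,10),T(703,405)),((26,66,36),T(233,269)),((26,-110,36),T(545,190))]
M['scene']+=[((-115,162,10),S(536,58)),((-115,-162,10),S(55,240)),((26,66,36),S(527,230)),((26,-110,36),S(249,341))]
def proj(n,X):
    p=P[n];c=np.asarray(X)@p['R'].T+p['t'];q=c@p['K'].T;return q[:,:2]/q[:,2:]
def W(v,X):
    X=np.asarray(X,float)/1000;c,s=np.cos(v[2]),np.sin(v[2]);return np.c_[v[0]+c*X[:,0]-s*X[:,1],v[1]+s*X[:,0]+c*X[:,1],X[:,2]]
def res(v,ns=('top','scene')):
    return np.concatenate([(proj(n,W(v,[m[0] for m in M[n]]))-[m[1] for m in M[n]]).ravel() for n in ns])
if __name__=='__main__':
    for ns in(('top',),('scene',),('top','scene')):
        r=least_squares(res,[.5,0,.2],args=(ns,));print(ns,r.x,np.abs(r.fun).max());print(r.fun.reshape(-1,2).round(1).tolist())
    v=r.x
    def blk(n,a,z=.036):
        p=P[n];d=p['R'].T@np.linalg.solve(p['K'],[*a,1]);o=-p['R'].T@p['t'];w=o+d*(z-o[2])/d[2];c,s=np.cos(v[2]),np.sin(v[2]);dx=w[:2]-v[:2];return w.round(4),(np.array([[c,s],[-s,c]])@dx*1000).round(1)
    print('blue',blk('top',T(538,334)),blk('scene',S(222,229)))
    print('greyA',blk('top',T(263,405)),blk('scene',S(460,138)))
    print('blue ends top: ',blk('top',T(524,292)),blk('top',T(558,390)))
E
python3 fit.py
```

```text
('top',) [0.52783054 0.06846345 0.24938199] 1.3790060220684666
[[-0.1, -0.2], [-0.2, -0.3], [-0.2, -0.4], [0.1, -0.7], [0.1, -0.8], [0.0, -0.6], [-1.2, 0.8], [0.8, -0.1], [0.5, 1.4], [0.2, 0.9]]
('scene',) [0.53086289 0.06686554 0.24495965] 0.7252106614340619
[[0.4, -0.3], [0.3, -0.2], [0.3, -0.1], [0.1, 0.1], [0.1, -0.0], [-0.0, 0.0], [0.3, -0.0], [-0.3, 0.0], [-0.4, 0.1], [-0.7, 0.2]]
('top', 'scene') [0.52872847 0.06788589 0.24788885] 1.1108267710844189
[[0.2, -0.7], [0.1, -0.7], [0.1, -0.8], [0.4, -1.1], [0.4, -1.1], [0.3, -0.9], [-1.1, 0.3], [1.0, -0.4], [0.8, 1.0], [0.4, 0.6], [0.5, -1.0], [0.5, -0.9], [0.5, -0.8], [0.3, -0.6], [0.4, -0.7], [0.3, -0.6], [0.3, -0.6], [-0.1, -0.4], [-0.3, -0.6], [-0.5, -0.4]]
blue (array([ 0.4978, -0.0253,  0.036 ]), array([-52.9, -82.7])) (array([ 0.4977, -0.0274,  0.036 ]), array([-53.5, -84.7]))
greyA (array([0.4604, 0.1242, 0.036 ]), array([-52.5,  71.4])) (array([0.4604, 0.1224, 0.036 ]), array([-52.9,  69.6]))
blue ends top:  (array([ 0.5225, -0.0184,  0.036 ]), array([-27.2, -82.1])) (array([ 0.4651, -0.0352,  0.036 ]), array([-87. , -84.3]))
```

```bash
cat > to.py <<'E'
import sys,numpy as np
from cell import telemetry
from scipy.spatial.transform import Rotation as Ro
V=np.array([0.5290,0.0677,0.2475])
def R2(): c,s=np.cos(V[2]),np.sin(V[2]);return np.array([[c,-s],[s,c]])
def show(x=None,y=None,tip=None,yaw=None):
    o=telemetry.observe();p=o['tool_pos'];r=R2().T@(p[:2]-V[:2])*1000
    print('t',round(o['time'],2),'rack xy',r.round(1),'tipz',round(p[2]*1000-14,1),'yaw-rel',round((o['tool_rot'][2]-V[2]+np.pi)%(2*np.pi)-np.pi,4),'rp',o['tool_rot'][:2].round(4),'F',np.round(o['contact_force'],1),'open',round(o['opening']*1000,1),'q6',o['qpos'][5].round(2))
    if x is not None:
        w=np.r_[V[:2]+R2()@np.array([x,y])/1000,(tip+14)/1000]
        M=Ro.from_euler('xyz',o['tool_rot']).as_matrix()
        print('need tool mm',((M.T@(w-p))*1000).round(1))
    if yaw is not None: print('need turn',round(-((yaw-(o['tool_rot'][2]-V[2])+np.pi)%(2*np.pi)-np.pi),3))
if __name__=='__main__':
    a=[float(s) for s in sys.argv[1:]]
    show(*a)
E
python3 to.py 79 152 150 1.5708
```

```text
t 0.85 rack xy [-208.3  479.3] tipz 226.7 yaw-rel 2.4833 rp [ 3.1415 -0.    ] F [-0.3  0.6 -0.3] open 92.2 q6 -0.15
need tool mm [-427.5  -83.1   76.7]
need turn 0.912
```

servo_tool:
  targets: "0 0 0 0.182; 0 0 0 0.182; 0 0 0 0.182; 0 0 0 0.182; 0 0 0 0.182"
  hand: 0

```text
time: 1.48
tool_pos: [0.2096, 0.4813, 0.2408]
tool_rot: [3.142, -0.0, 1.794]
contact_force: [-1.0, 0.0, -0.2]
opening: 0.0464
```

```bash
python3 to.py 79 152 150 1.5708
```

```text
t 1.48 rack xy [-208.3  479.3] tipz 226.8 yaw-rel 1.5467 rp [ 3.1415e+00 -1.0000e-04] F [-1.   0.  -0.2] open 46.4 q6 0.79
need tool mm [-320.3  295.1   76.8]
need turn -0.024
```

servo_tool:
  targets: "-36 33 0 -0.024; -36 33 0 0; -36 33 0 0; -36 33 0 0; -36 33 10 0; -36 33 10 0; -36 33 10 0; -36 33 10 0; -30 28 10 0; 0 0 0 0"

```text
time: 2.72
tool_pos: [0.5813, 0.2364, 0.1892]
tool_rot: [3.139, -0.002, 1.818]
contact_force: [-1.2, 0.1, -0.7]
opening: 0.0005
```

```bash
python3 to.py 79 152 49 1.5708
```

```text
t 2.73 rack xy [ 92.  150.7] tipz 175.2 yaw-rel 1.5706 rp [ 3.1388e+00 -2.3000e-03] F [-1.2  0.1 -0.7] open 0.5 q6 0.02
need tool mm [  1.  -13.4 126.2]
need turn -0.0
```

servo_tool:
  targets: "1 -13 35 0; 0 0 35 0; 0 0 30 0; 0 0 0 0"

```text
time: 3.22
tool_pos: [0.5669, 0.2366, 0.0883]
tool_rot: [3.137, -0.004, 1.819]
contact_force: [-0.9, 0.8, -0.0]
opening: 0.0003
```

```bash
python3 to.py 79 152 49 1.5708
python3 - <<'E'
from cell import cams
import cv2
for n,b in(('top',(140,300,150,350)),('scene',(130,290,210,400))):
    p=cams.read_camera(n);c=p['color'][b[0]:b[1],b[2]:b[3],::-1];cv2.imwrite(f'pics/{n}1.png',cv2.resize(c,None,fx=3.7,fy=3.7))
E
```

```text
t 3.23 rack xy [ 78.1 154.4] tipz 74.3 yaw-rel 1.5715 rp [ 3.1373 -0.0035] F [-0.9  0.8 -0. ] open 0.3 q6 0.02
need tool mm [-2.5  0.8 25.3]
need turn 0.001
```

View pics/scene1.png

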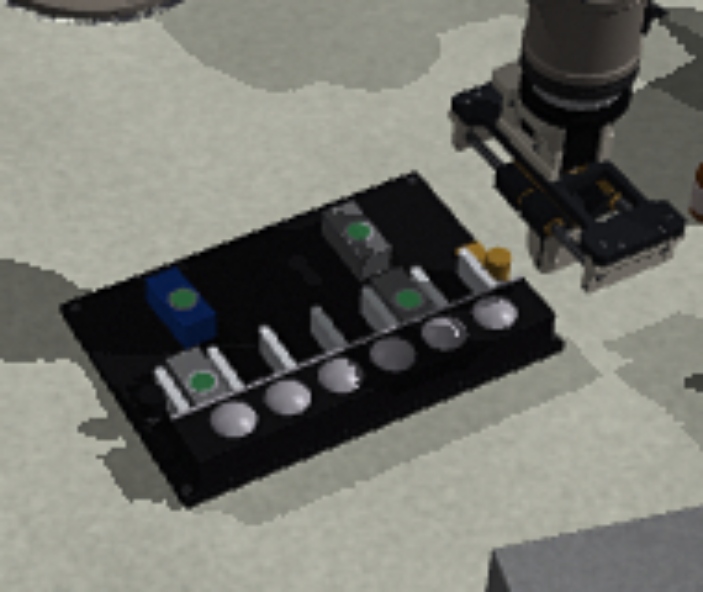

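View pics/top1.png

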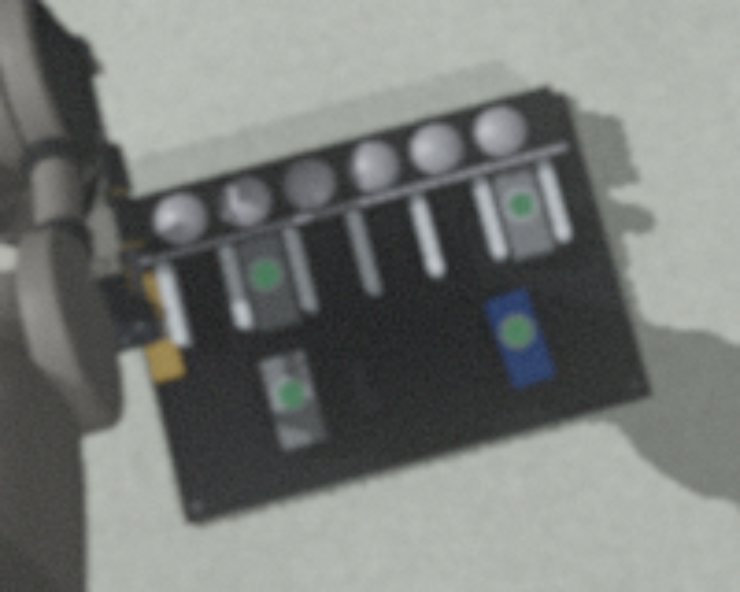

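The scene view shows the shut fingers at about (545,255), off the brass-side end of the rail (550,310), with all six studs up. I'll descend to stud-run height.

servo_tool:
  targets: "-2 1 12 0; 0 0 11 0; 0 0 0 0"

```text
time: 3.7
tool_pos: [0.5723, 0.2361, 0.07]
tool_rot: [3.126, -0.004, 1.819]
contact_force: [-0.6, 0.0, 0.1]
opening: 0.0003
```

```bash
python3 to.py 79 152 49 1.5708
```

```text
t 3.7 rack xy [ 83.2 152.7] tipz 56.0 yaw-rel 1.5718 rp [ 3.1259 -0.0037] F [-0.6  0.   0.1] open 0.3 q6 0.02
need tool mm [-0.7 -4.3  6.9]
need turn 0.001
```

servo_tool:
  targets: "-1 -4 7 0; 0 0 0 0"

```text
time: 3.95
tool_pos: [0.5686, 0.2341, 0.0626]
tool_rot: [3.126, -0.004, 1.819]
contact_force: [-0.2, 0.5, 0.1]
opening: 0.0004
```

```bash
python3 to.py 79 140 49 1.5708
```

```text
t 3.95 rack xy [ 79.1 151.6] tipz 48.6 yaw-rel 1.5717 rp [ 3.1257 -0.0038] F [-0.2  0.5  0.1] open 0.4 q6 0.01
need tool mm [-11.6  -0.1  -0.4]
need turn 0.001
```

servo_tool:
  targets: "-8 0 0 0; -8 0 0 0; -8 0 0 0; -8 0 0 0; -6 0 0 0; 0 0 0 0"

```text
time: 4.7
tool_pos: [0.5797, 0.1947, 0.0641]
tool_rot: [3.123, -0.004, 1.818]
contact_force: [0.6, 0.2, 3.0]
opening: 0.0007
```

```bash
python3 to.py 79 66 49 1.5708
```

```text
t 4.7 rack xy [ 80.3 110.8] tipz 50.1 yaw-rel 1.5709 rp [ 3.1225 -0.0043] F [0.6 0.2 3. ] open 0.7 q6 -0.06
need tool mm [-44.8  -1.3   0.9]
need turn 0.0
```

servo_tool:
  targets: "-4 -1 1.2 0; -8 0 0 0; -8 0 0 0; -8 0 0 0; -8 0 0.3 0; -8 0 0.3 0; 0 0 0.3 0"

```text
time: 5.58
tool_pos: [0.5904, 0.1489, 0.062]
tool_rot: [3.122, -0.004, 1.818]
contact_force: [-0.6, 0.4, 5.8]
opening: 0.0005
```

```bash
python3 to.py 79 22 49 1.5708
```

```text
t 5.58 rack xy [79.4 63.7] tipz 48.0 yaw-rel 1.571 rp [ 3.1219 -0.0044] F [-0.6  0.4  5.8] open 0.5 q6 -0.13
need tool mm [-41.7  -0.4  -1.2]
need turn 0.0
```

servo_tool:
  targets: "-4 0 -0.8 0; -8 0 0 0; -8 0 0 0; -8 0 0 0; -8 0 0.2 0; -5 0 0.3 0; 0 0 0.3 0"

```text
time: 6.45
tool_pos: [0.6011, 0.1066, 0.062]
tool_rot: [3.122, -0.005, 1.818]
contact_force: [-1.6, 1.5, 5.4]
opening: 0.0
```

```bash
python3 to.py 79 22 49 1.5708
```

```text
t 6.45 rack xy [79.4 20. ] tipz 48.0 yaw-rel 1.571 rp [ 3.1219 -0.0048] F [-1.6  1.5  5.4] open 0.0 q6 -0.21
need tool mm [ 2.  -0.4 -1. ]
need turn 0.0
```

servo_tool:
  targets: "0 0 -20 0; 0 0 -25 0; -30 -28 -15 0; -30 -28 0 0; -30 -28 0 0; -30 -28 0 0; -20 -20 0 0; 0 0 0 0"
  hand: 0.22

```text
time: 7.45
tool_pos: [0.5024, -0.0701, 0.1178]
tool_rot: [3.128, 0.0, 1.82]
contact_force: [-0.5, -0.1, 0.3]
opening: 0.0203
```

```bash
python3 to.py -54 -122 14 1.5708
python3 - <<'E'
from cell import cams
import cv2
for n,b in(('top',(140,300,150,350)),('scene',(130,290,210,400))):
    p=cams.read_camera(n);c=p['color'][b[0]:b[1],b[2]:b[3],::-1];cv2.imwrite(f'pics/{n}2.png',cv2.resize(c,None,fx=3.7,fy=3.7))
E
```

```text
t 7.45 rack xy [ -59.6 -127.1] tipz 103.8 yaw-rel 1.573 rp [3.1279 0.    ] F [-0.5 -0.1  0.3] open 20.3 q6 -0.55
need tool mm [ 5.1  4.4 89.8]
need turn 0.002
```

View pics/scene2.png

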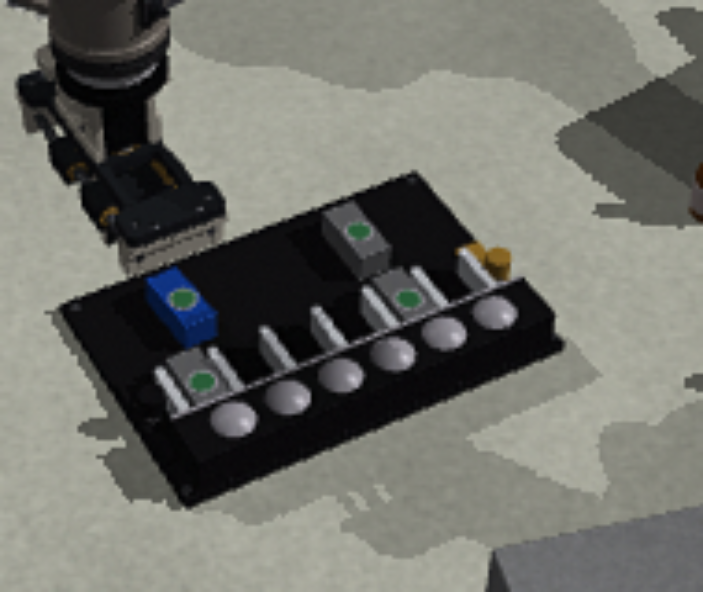

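Studs are all up again, and the blue block at crop (182,305) hasn't moved. I'll descend beside it on the -y side.

servo_tool:
  targets: "4 4 20 0; 0 0 22 0; 0 0 20 0; 0 0 0 0"

```text
time: 8.05
tool_pos: [0.51, -0.0599, 0.0543]
tool_rot: [3.125, 0.001, 1.827]
contact_force: [-0.1, 0.2, 0.9]
opening: 0.02
```

```bash
python3 to.py -54 -122 16 1.5708
```

```text
t 8.05 rack xy [ -49.7 -119.1] tipz 40.3 yaw-rel 1.5799 rp [3.125e+00 1.000e-03] F [-0.1  0.2  0.9] open 20.0 q6 -0.53
need tool mm [-2.9 -4.7 24.3]
need turn 0.009
```

servo_tool:
  targets: "-3 -4.5 10 0.009; 0 0 9 0; 0 0 0 0"

```text
time: 8.43
tool_pos: [0.5078, -0.0635, 0.0353]
tool_rot: [3.123, 0.002, 1.819]
contact_force: [0.3, 0.3, 0.0]
opening: 0.0201
```

```bash
python3 to.py -54 -122 16 1.5708
python3 - <<'E'
from cell import cams
import cv2
for n,b in(('top',(140,300,150,350)),('scene',(130,290,210,400))):
    p=cams.read_camera(n);c=p['color'][b[0]:b[1],b[2]:b[3],::-1];cv2.imwrite(f'pics/{n}3.png',cv2.resize(c,None,fx=3.7,fy=3.7))
E
```

```text
t 8.43 rack xy [ -52.7 -122. ] tipz 21.3 yaw-rel 1.5719 rp [3.1229e+00 2.1000e-03] F [0.3 0.3 0. ] open 20.1 q6 -0.54
need tool mm [ 0.  -1.4  5.3]
need turn 0.001
```

View pics/scene3.png

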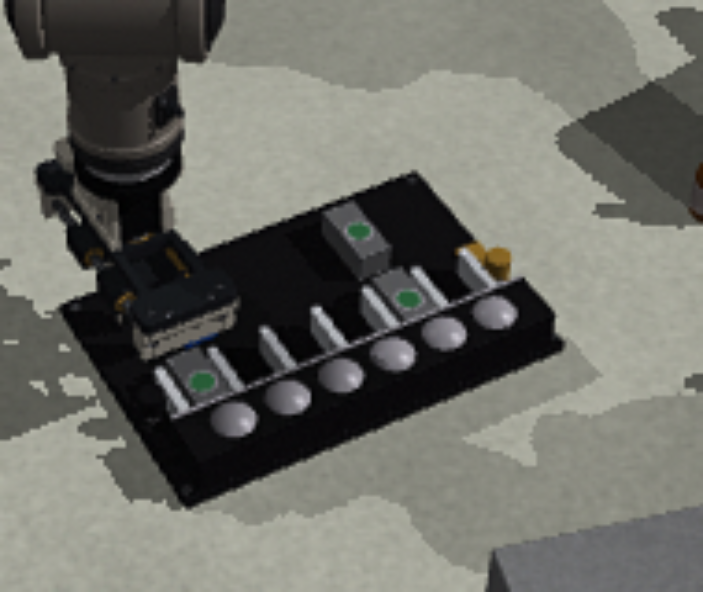

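servo_tool:
  targets: "0 -1 4 0; 5 0 0 0; 5 0 0 0; 8 0 0 0; 8 0 0 0; 8 0 0 0; 8 0 0 0; 8 0 0 0; 8 0 0 0; 5 0 0 0; 0 0 0 0"

```text
time: 9.9
tool_pos: [0.4911, 0.0018, 0.0324]
tool_rot: [3.12, 0.004, 1.82]
contact_force: [-1.1, -0.8, -0.8]
opening: 0.0205
```

```bash
python3 to.py -54 -1.5 17 1.5708
```

```text
t 9.9 rack xy [-52.9 -54.6] tipz 18.4 yaw-rel 1.5727 rp [3.1203 0.0036] F [-1.1 -0.8 -0.8] open 20.5 q6 -0.41
need tool mm [53.1 -1.   1.2]
need turn 0.002
```

servo_tool:
  targets: "8 0 0.5 0; 8 -0.5 0 0; 8 0 0 0; 8 0 0 0; 7 0 0 0; 4 0 0 0; 2 0 0 0; 0 0 0 0"

```text
time: 10.9
tool_pos: [0.4789, 0.0482, 0.0318]
tool_rot: [3.12, 0.004, 1.82]
contact_force: [0.1, 0.9, 0.5]
opening: 0.0201
```

```bash
python3 to.py -54 -1.5 17 1.5708
python3 - <<'E'
from cell import cams
import cv2
for n,b in(('top',(140,300,150,350)),('scene',(130,290,210,400))):
    p=cams.read_camera(n);c=p['color'][b[0]:b[1],b[2]:b[3],::-1];cv2.imwrite(f'pics/{n}4.png',cv2.resize(c,None,fx=3.7,fy=3.7))
E
```

```text
t 10.9 rack xy [-53.4  -6.6] tipz 17.8 yaw-rel 1.5725 rp [3.1199 0.0039] F [0.1 0.9 0.5] open 20.1 q6 -0.31
need tool mm [ 5.1 -0.7  0.7]
need turn 0.002
```

View pics/scene4.png

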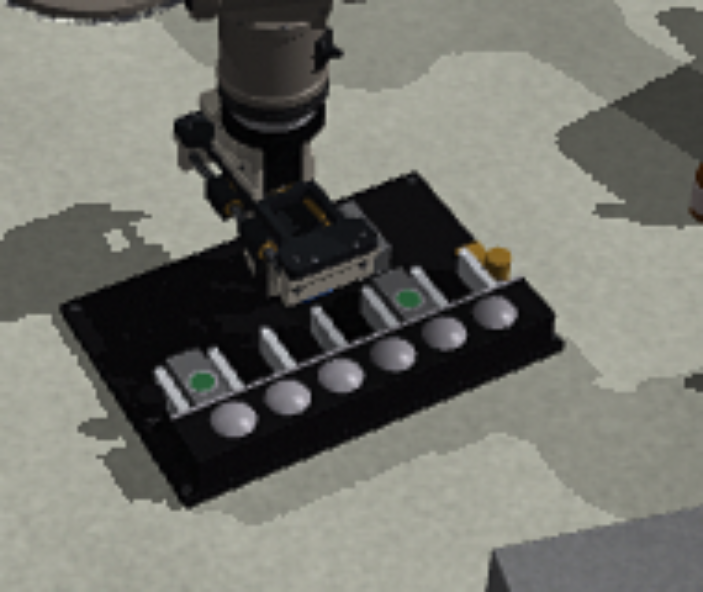

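View pics/top4.png

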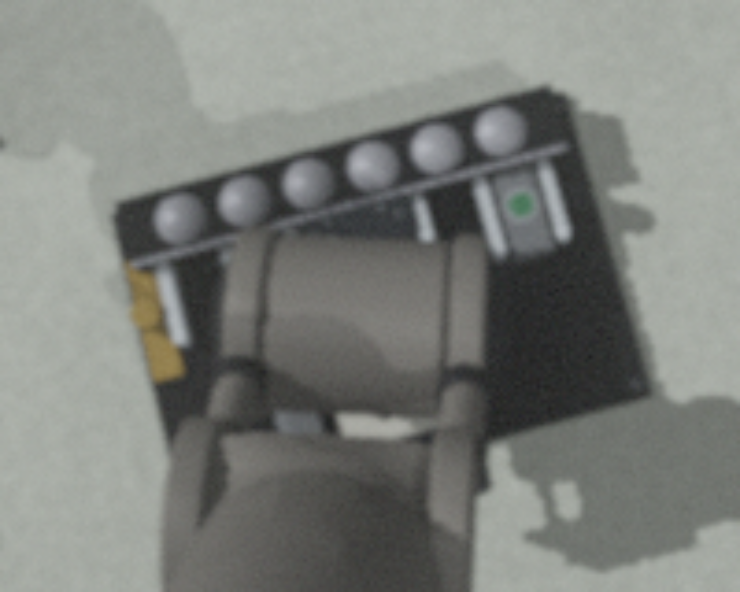

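servo_tool:
  targets: "4 0 0 0; 1 0 0 0; 0 0 0 0; -10 0 0 0; -12 0 0 0; -10 0 -15 0; 0 0 -30 0; 0 -10 -40 0; -20 -40 -20 0; -30 -50 0 0; -30 -50 0 0; -20 -20 0 0; 0 0 0 0"
  hand: 0

```text
time: 12.62
tool_pos: [0.3415, -0.1288, 0.1377]
tool_rot: [3.116, 0.009, 1.815]
contact_force: [0.2, -0.4, -0.8]
opening: 0.0001
```

```bash
python3 to.py -110 22 90 3.1416
python3 - <<'E'
from cell import cams
import cv2
for n,b in(('top',(140,300,150,350)),('scene',(130,290,210,400))):
    p=cams.read_camera(n);c=p['color'][b[0]:b[1],b[2]:b[3],::-1];cv2.imwrite(f'pics/{n}5.png',cv2.resize(c,None,fx=3.7,fy=3.7,interpolation=cv2.INTER_CUBIC))
E
```

```text
t 12.62 rack xy [-229.9 -144.5] tipz 123.7 yaw-rel 1.5678 rp [3.116 0.009] F [ 0.2 -0.4 -0.8] open 0.1 q6 -0.84
need tool mm [167.2 118.6  35.2]
need turn -1.574
```

View pics/scene5.png

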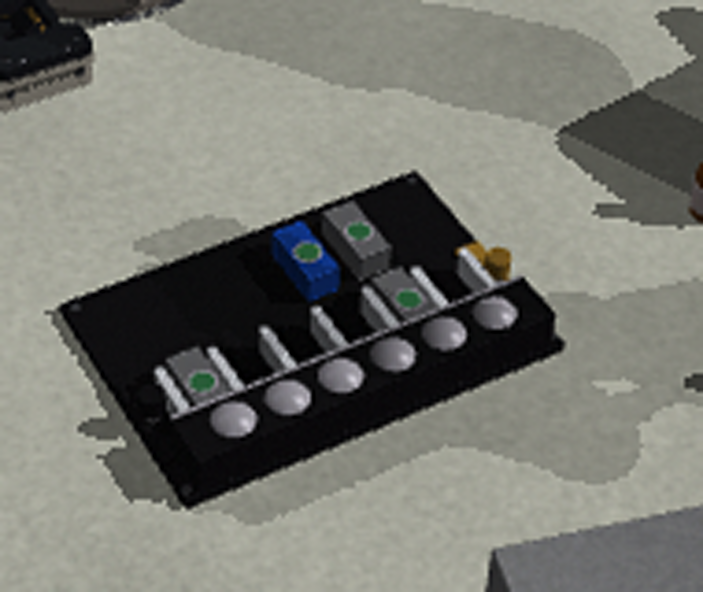

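View pics/top5.png

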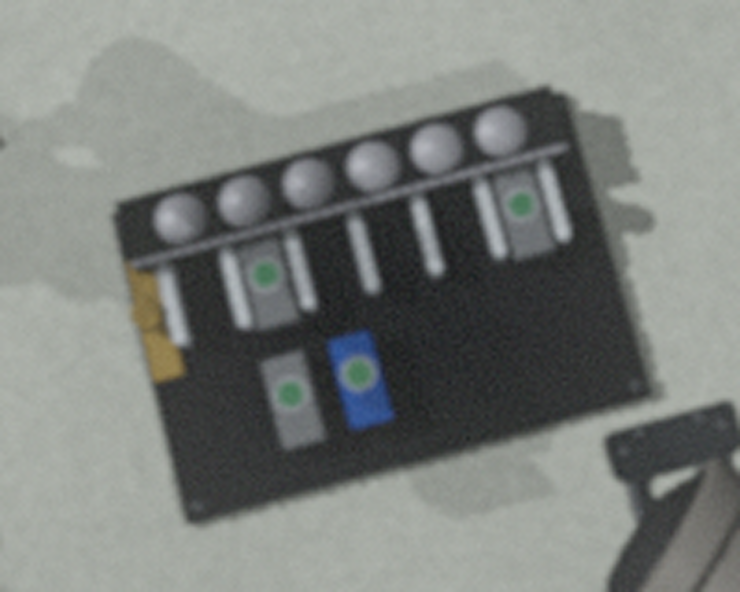

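Blue now stands in front of the third gap: window at top crop (359,374) and scene crop (308,252), with the grey blocks unmoved. I'll measure its offset and angle.

```bash
cat > meas.py <<'E'
import numpy as np,cv2,sys
from cell import cams
from to import V,R2
def gr(p,a,z):
    d=p['R'].T@np.linalg.solve(p['K'],[*a,1]);o=-p['R'].T@p['t'];w=o+d*(z-o[2])/d[2];return R2().T@(w[:2]-V[:2])*1000
for n in('top','scene'):
    p=cams.read_camera(n);h=cv2.cvtColor(p['color'],cv2.COLOR_RGB2HSV)
    g=cv2.inRange(h,(45,90,35),(85,255,255));N,l,s,c=cv2.connectedComponentsWithStats(g)
    for i in range(1,N):
        if s[i,4]>=8:print(n,'green',c[i].round(1),s[i,4],gr(p,c[i],.036).round(1))
    b=cv2.inRange(h,(108,150,100),(125,255,255)) # lit top
    b[:130]=0;b[300:]=0;b[:,:170]=0;b[:,400:]=0
    b=cv2.morphologyEx(b,cv2.MORPH_CLOSE,np.ones((7,7),np.uint8))
    ct,_=cv2.findContours(b,cv2.RETR_EXTERNAL,cv2.CHAIN_APPROX_NONE)
    if ct:
        k=max(ct,key=cv2.contourArea);q=np.array([gr(p,a,.036) for a in k[:,0].astype(float)],np.float32)
        print(n,'blue rect',cv2.minAreaRect(q))
E
python3 meas.py
```

```text
top green [290.1 195.1] 8 [  27.3 -107.6]
top green [246.5 240.5] 12 [-51.8  24.9]
top green [227.9 245.9] 8 [-52.2  71.9]
top blue rect ((-73.5762710571289, 25.177936553955078), (24.125085830688477, 26.975088119506836), 0.913384199142456)
scene green [516.7  77.3] 56 [-205.4 1047.7]
scene green [498.8  80.6] 50 [-220.2  974.9]
scene green [306.5 191.9] 18 [-54.4  70.3]
scene green [292.6 197.6] 19 [-53.2  23.3]
scene green [188.7 207.5] 20 [-157.7 -254.5]
scene green [320.1 210.4] 21 [27.6 66.5]
scene green [264.3 232.8] 23 [  27.4 -109.4]
scene blue rect ((-45.27581787109375, 22.128803253173828), (28.18055534362793, 78.40735626220703), 85.9120864868164)
```

servo_tool:
  targets: "0 0 0 0.174; 0 0 0 0.174; 0 0 0 0.174; 0 0 0 0.174; 0 0 0 0.174; 0 0 0 0.174; 0 0 0 0.174; 0 0 0 0.174; 0 0 0 0.174; 0 0 0 0"

```text
time: 14.08
tool_pos: [0.348, -0.1181, 0.1362]
tool_rot: [3.138, -0.025, 0.225]
contact_force: [0.2, -0.3, 0.2]
opening: 0.0004
```

```bash
python3 to.py -112 22.5 60 0
```

```text
t 14.07 rack xy [-221.  -135.8] tipz 122.2 yaw-rel -0.0223 rp [ 3.1376 -0.0245] F [ 0.2 -0.3  0.2] open 0.4 q6 0.78
need tool mm [ 103.9 -161.    64.2]
need turn -0.022
```

servo_tool:
  targets: "20 -32 0 -0.022; 20 -32 0 0; 20 -32 0 0; 20 -32 0 0; 20 -30 10 0; 0 0 20 0; 0 0 0 0"

```text
time: 14.95
tool_pos: [0.4098, 0.0694, 0.1073]
tool_rot: [3.136, -0.026, 0.284]
contact_force: [0.6, -0.9, 0.3]
opening: 0.0002
```

```bash
python3 to.py -112 22.5 17 0
```

```text
t 14.95 rack xy [-115.1   30.8] tipz 93.3 yaw-rel 0.0366 rp [ 3.1358 -0.0262] F [ 0.6 -0.9  0.3] open 0.2 q6 1.27
need tool mm [ 0.8  8.  76.4]
need turn 0.037
```

servo_tool:
  targets: "1 8 18 0.037; 0 0 20 0; 0 0 14 0; 0 0 0 0"

```text
time: 15.45
tool_pos: [0.4165, 0.062, 0.0566]
tool_rot: [3.136, -0.03, 0.256]
contact_force: [-0.6, -0.2, -0.4]
opening: 0.0002
```

```bash
python3 to.py -112 22.5 17 0
```

```text
t 15.45 rack xy [-110.5   22.1] tipz 42.6 yaw-rel 0.008 rp [ 3.1357 -0.0298] F [-0.6 -0.2 -0.4] open 0.2 q6 1.27
need tool mm [-2.3 -0.6 25.5]
need turn 0.008
```

servo_tool:
  targets: "-2 -0.5 12 0.008; 0 0 12 0; 0 0 0 0"

```text
time: 15.82
tool_pos: [0.416, 0.0619, 0.0325]
tool_rot: [3.135, -0.032, 0.248]
contact_force: [-0.1, 0.3, -0.1]
opening: 0.0006
```

```bash
python3 to.py -60 22.5 17 0
```

```text
t 15.82 rack xy [-111.   22.] tipz 18.5 yaw-rel 0.001 rp [ 3.1351 -0.0323] F [-0.1  0.3 -0.1] open 0.6 q6 1.28
need tool mm [50.9 -0.4  3.1]
need turn 0.001
```

servo_tool:
  targets: "8 0 0.5 0; 8 0 0.3 0; 8 0 0.3 0; 8 0 0.3 0; 8 0 0.3 0; 8 0 0.3 0; 6 0 0.2 0; 0 0 0 0"

```text
time: 16.82
tool_pos: [0.4731, 0.0763, 0.0325]
tool_rot: [3.135, -0.034, 0.249]
contact_force: [0.0, 0.9, -0.6]
opening: 0.0006
```

```bash
python3 to.py -13.5 22 17 0;python3 - <<'E'
from cell import cams
import cv2
for n,b in(('top',(140,300,150,350)),('scene',(130,290,210,400))):
    p=cams.read_camera(n);c=p['color'][b[0]:b[1],b[2]:b[3],::-1];cv2.imwrite(f'pics/{n}6.png',cv2.resize(c,None,fx=3.7,fy=3.7,interpolation=cv2.INTER_CUBIC))
E
```

```text
t 16.82 rack xy [-52.1  22. ] tipz 18.5 yaw-rel 0.0016 rp [ 3.1348 -0.0336] F [ 0.   0.9 -0.6] open 0.6 q6 1.32
need tool mm [38.5  0.1  2.8]
need turn 0.002
```

View pics/scene6.png

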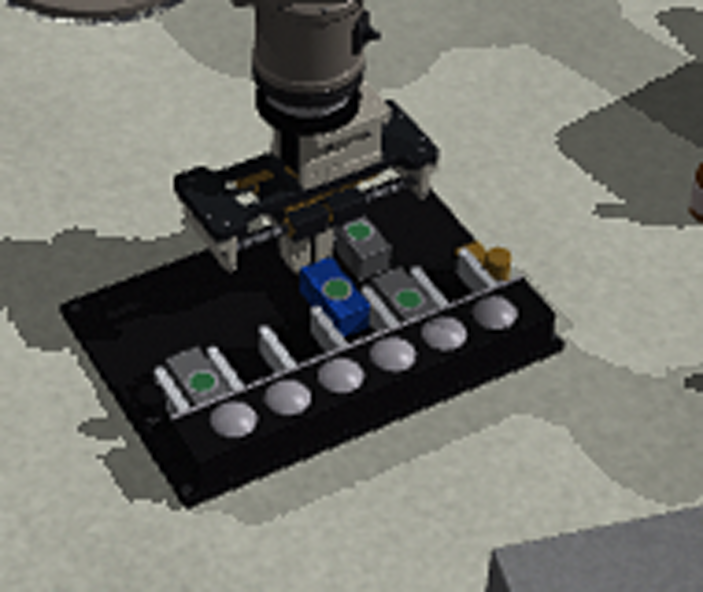

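Blue (crop 337,290) is entering the third gap straight. I'll push it on to the back stop.

servo_tool:
  targets: "8 0 0.5 0; 8 0 0.3 0; 8 0 0.3 0; 5 0 0.2 0; 3 0 0.1 0; 2 0 0 0; 0 0 0 0"

```text
time: 17.8
tool_pos: [0.5073, 0.0851, 0.0321]
tool_rot: [3.135, -0.032, 0.249]
contact_force: [-0.2, -0.8, -0.2]
opening: 0.0007
```

```bash
python3 to.py -13.5 22 17 0
```

```text
t 17.8 rack xy [-16.8  22.2] tipz 18.1 yaw-rel 0.0014 rp [ 3.1351 -0.0321] F [-0.2 -0.8 -0.2] open 0.7 q6 1.34
need tool mm [3.2 0.2 1.2]
need turn 0.001
```

servo_tool:
  targets: "2 0 0 0; 1.5 0 0 0; 1 0 0 0; 0 0 0 0"

```text
time: 18.3
tool_pos: [0.5076, 0.0855, 0.0316]
tool_rot: [3.136, -0.023, 0.249]
contact_force: [-1.4, -0.5, 0.3]
opening: 0.0005
```

```bash
python3 to.py -13.5 22 17 0
```

```text
t 18.3 rack xy [-16.4  22.5] tipz 17.6 yaw-rel 0.0017 rp [ 3.1362 -0.0229] F [-1.4 -0.5  0.3] open 0.5 q6 1.34
need tool mm [2.9 0.5 0.7]
need turn 0.002
```

servo_tool:
  targets: "2 0 0 0; 3 0 0 0"

```text
time: 18.55
tool_pos: [0.5078, 0.0859, 0.0311]
tool_rot: [3.137, -0.012, 0.25]
contact_force: [-12.8, -6.4, 8.9]
opening: 0.0005
```

```bash
python3 to.py -13.5 22 17 0; python3 meas.py | grep -v rect;python3 - <<'E'
from cell import cams
import cv2
for n,b in(('top',(140,300,150,350)),('scene',(130,290,210,400))):
    p=cams.read_camera(n);c=p['color'][b[0]:b[1],b[2]:b[3],::-1];cv2.imwrite(f'pics/{n}7.png',cv2.resize(c,None,fx=3.7,fy=3.7,interpolation=cv2.INTER_CUBIC))
E
```

```text
t 18.55 rack xy [-16.1  22.9] tipz 17.1 yaw-rel 0.0024 rp [ 3.1373 -0.012 ] F [-12.8  -6.4   8.9] open 0.5 q6 1.34
need tool mm [2.6 0.9 0.1]
need turn 0.002
scene green [516.8  77.1] 57 [-205.9 1048.7]
scene green [498.2  81.7] 61 [-216.1  967.8]
scene green [188.5 207.5] 22 [-158. -255.]
scene green [320.1 210.4] 21 [27.6 66.5]
scene green [306.9 215.7] 21 [27.3 23.6]
scene green [264.3 232.8] 23 [  27.4 -109.4]
```

View pics/scene7.png

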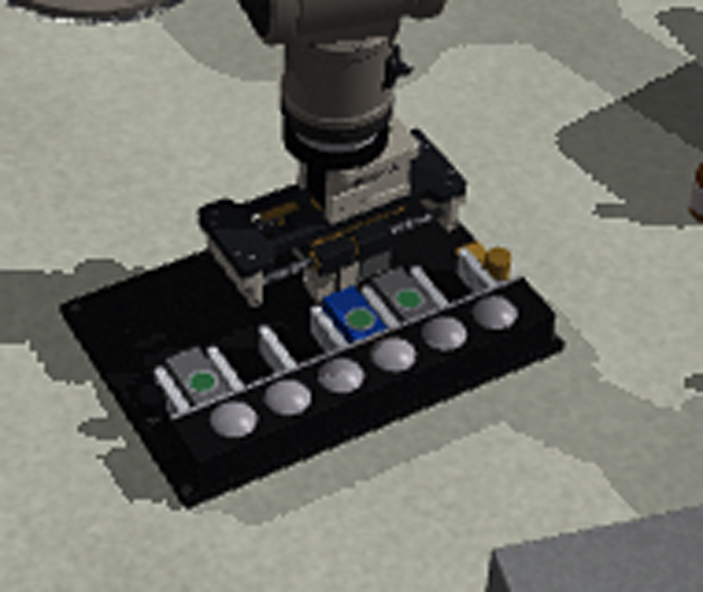

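Blue's window reads rack (27.3, 23.6) in scene. The stored grey blocks read 27.4–27.6 by the same measure, and contact force rose to about 14 N, so it is home. I'll back off.

servo_tool:
  targets: "-6 0 0 0; -10 0 0 0; -15 0 -3 0; -15 0 -10 0; -10 0 -30 0; 0 0 -40 0; -30 0 -30 0; -40 30 0 0; -30 40 0 0; 0 40 0 0; 0 0 0 0"

```text
time: 20.12
tool_pos: [0.3785, -0.0626, 0.1501]
tool_rot: [3.131, -0.029, 0.252]
contact_force: [-0.6, 0.1, -0.8]
opening: 0.0004
```

```bash
python3 to.py; python3 meas.py | grep -v rect;python3 - <<'E'
from cell import cams
import cv2
for n,b in(('top',(140,300,150,350)),('scene',(130,290,210,400))):
    p=cams.read_camera(n);c=p['color'][b[0]:b[1],b[2]:b[3],::-1];cv2.imwrite(f'pics/{n}8.png',cv2.resize(c,None,fx=3.7,fy=3.7,interpolation=cv2.INTER_CUBIC))
E
```

```text
t 20.12 rack xy [-177.9  -89.4] tipz 136.1 yaw-rel 0.004 rp [ 3.131  -0.0293] F [-0.6  0.1 -0.8] open 0.4 q6 0.94
top green [237.9 209.3] 9 [28.  25.6]
top green [221.1 213.6] 10 [28.9 68.1]
top green [228.1 246. ] 8 [-52.6  71.4]
scene green [516.8  76.7] 50 [-208.1 1051. ]
scene green [498.8  80.6] 49 [-220.1  974.7]
scene green [306.5 191.9] 18 [-54.4  70.3]
scene green [188.7 207.5] 20 [-157.7 -254.5]
scene green [320.1 210.4] 21 [27.6 66.5]
scene green [306.9 215.8] 22 [27.7 23.5]
scene green [264.3 232.8] 23 [  27.4 -109.4]
```

View pics/scene8.png

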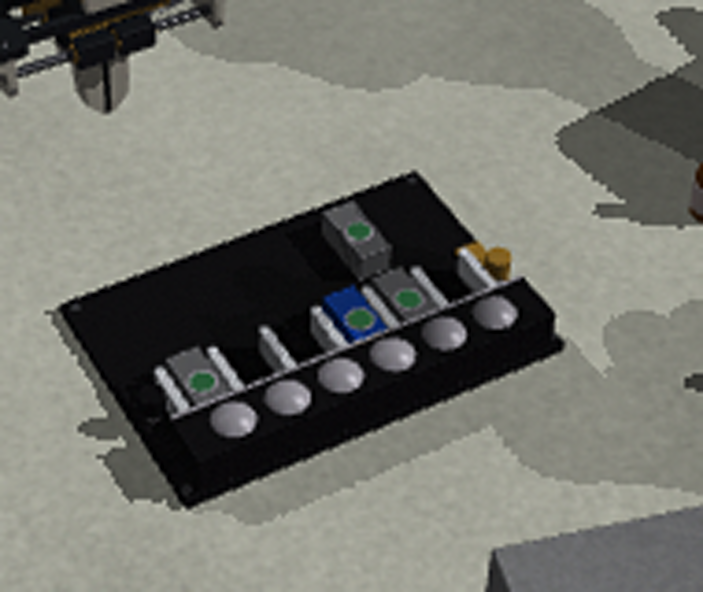

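View pics/top8.png

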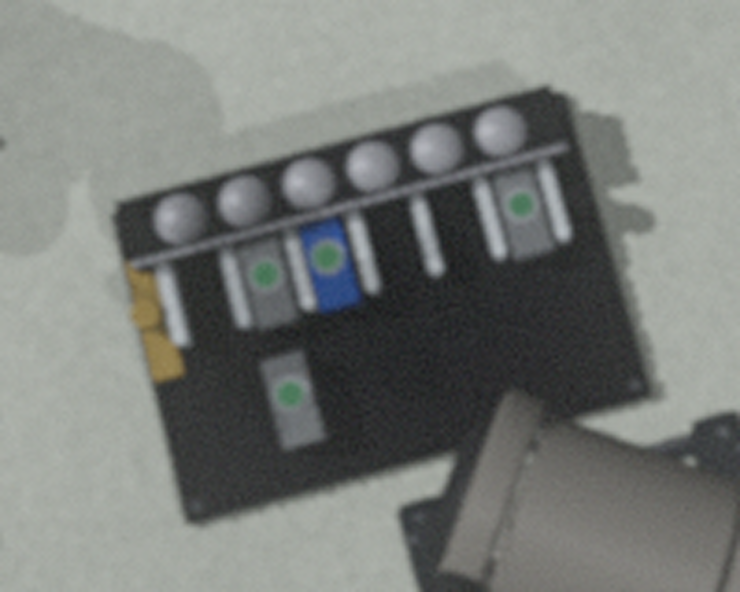

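Blue sits straight in the third gap, at top crop (328,258), level with the stored grey block. The other blocks are unmoved, the studs are up and the gripper is clear, so I'm handing in.

```bash
python3 -c "
from cell import robot
print(robot.hand_in())"
```

```text
the job is handed in; nothing more can be done
None
```

The blue block is home in the third gap from the brass-knob end, and I handed the job in at about 20 s of the 48 s allowed. No verdict is reported, so what follows rests on my own checks.

- **Studs:** I ran the shut fingertip along the back rail from the brass end (rack +y) and pressed studs 1, 2 and 3 in that order. The tip's end was at z 50, 48 and 48 mm, with 3.0, 5.8 and 5.4 N upward on it. Then I lifted straight up at stud 3, well short of stud 4. I had no direct reading of stud travel; this is judged from tip height and force.
- **Blue block:** I pushed it sideways along the apron with two fingers, then straight into the gap with shut fingers until it stopped. The contact force rose to about 14 N at the back stop.
- **Last check:** The scene camera put the block at about rack (27.7, 23.5) mm. The stored grey blocks read x 27.4–27.6 in the same picture, so it is level with them.
- **Disagreement:** The top camera read 1–2 mm differently (28.0, 25.6). It was off by a similar amount on the stored grey block at y 66, so I put this down to calibration.
- **Rest of the scene:** All three grey blocks look unmoved, the studs are back up and the gripper is clear. I did not measure the bottle, objective, dish or jar again, but the arm stayed away from them.

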